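# Blot the ink cartridges end for end and put the loaded tray home

## Task

First slide the empty white tray sideways from its home outline into the loading outline and let go. Then take the cartridges one by one, longest first: press the snout end squarely against the sprung felt bar so the bar goes back a good centimetre and hold it there for a second, then turn it end for end and press its flat contact end the same way. Stand all the cartridges upright in the tray on its loading outline and only then slide it back squarely into the home outline, never lifting it and leaving the other things on the cart where they are.

Things in the scene. Friction and masses are not known exactly. Their poses are not given: they have to be found in the camera images.
- large: large ink cartridge (None if absent): upright grey box with paper label, 110 mm long overall (local x), 42 wide (y), 46 tall, bottom-heavy, about 150 g; origin at mid length and width, on the underside. At +x a black snout (22 mm wide, 12 to 36 mm high) sticks out 12 mm; the -x end is flat with a copper patch, with a 4 mm tab on top near it. Starts upright. Cartridges differ only in length
- large_snout (a point): front of the large cartridge's snout, 55 mm along +x from the cartridge's origin, 24 mm above its underside
- large_contacts (a point): centre of the large cartridge's flat contact end, 55 mm along -x from the cartridge's origin, 24 mm above its underside
- medium: medium ink cartridge (None if absent): upright grey box with paper label, 88 mm long overall (local x), 42 wide (y), 46 tall, bottom-heavy, about 120 g; origin at mid length and width, on the underside. At +x a black snout (22 mm wide, 12 to 36 mm high) sticks out 12 mm; the -x end is flat with a copper patch, with a 4 mm tab on top near it. Starts upright. Cartridges differ only in length
- medium_snout (a point): front of the medium cartridge's snout, 44 mm along +x from the cartridge's origin, 24 mm above its underside
- medium_contacts (a point): centre of the medium cartridge's flat contact end, 44 mm along -x from the cartridge's origin, 24 mm above its underside
- small: small ink cartridge (None if absent): upright grey box with paper label, 66 mm long overall (local x), 42 wide (y), 46 tall, bottom-heavy, about 90 g; origin at mid length and width, on the underside. At +x a black snout (22 mm wide, 12 to 36 mm high) sticks out 12 mm; the -x end is flat with a copper patch, with a 4 mm tab on top near it. Starts upright. Cartridges differ only in length
- small_snout (a point): front of the small cartridge's snout, 33 mm along +x from the cartridge's origin, 24 mm above its underside
- small_contacts (a point): centre of the small cartridge's flat contact end, 33 mm along -x from the cartridge's origin, 24 mm above its underside
- blotter: fixed bent steel bracket carrying the sprung bar: 105 mm deep with the bar, 140 wide, 60 high. Origin at table level under the middle of the bar's resting front face; +x points into the bracket, the way the bar is pushed (away from the robot, within 0.25 rad of world x); the open side in front of the bar is -x
- bar_face (a point): middle of the felt front face of the moving bar, 28 mm above the table (local x into the bracket); the bar is 120 mm wide and reaches from 10 to 46 mm above the table
- bar (a joint): how far the sprung bar is pushed into its bracket: 0 at rest, 0.018 m at the stop; it needs about 2 N to start, 4.5 N at 10 mm and 6.5 N at the stop, and springs back
- tray: loose white cartridge tray, 208 (local x) x 134 mm (y), open above, walls 22 high and 4 thick, floor 4 thick, 350 g; origin at the centre of its underside. Two humps 22 wide, 15 high, along y at x +-37 mm leave three lanes 52 wide and 126 long (y) at x -74, 0, 74; a cartridge stands lengthwise in each. Grip fin outside the middle of its -y wall: 14 mm thick (x), reaching to y -113 mm, 48 mm high
- tray_grip (a point): place to grip the tray's fin from above, fingers closing along the tray's x: at x 0, y -95 mm of the tray, 30 mm above its underside
- load_mark (a point): centre of the taped loading outline (four paper corner marks flat on the cart top), the one nearer the middle of the cart; its x and y run like the tray's when the tray is square in it
- home_mark (a point): centre of the taped home outline, 150 mm from the loading outline along its +y (to the robot's left), beside the printer; the tray starts here; flat, same axes
- stapler: red stapler, 150 x 36 x 55 mm, a bystander; origin at the centre of its underside
- clip: chrome binder clip, 26 x 50 x 24 mm with wire arms, a bystander
- pencil: green mechanical pencil, 135 mm long, 9 mm thick, a bystander
- dish: ceramic dish of erasers, 92 mm across, 34 mm high, a bystander
Mind the look-alikes: they are no part of the job. Leave any turquoise look-alike of the large alone.

How it is judged:
By the outcome, as a careful person would: the job done as asked, in the order asked, and still so for the second after the job is handed in, with the robot touching nothing.
Of large, medium, small only 2 to 3 are there at a start; the rules pass over those that are not, and their reading is None.
At some moment in a run one of large, medium, small may be knocked a few centimetres aside while the robot is not near it.
It also fails if it takes over 210 s, if anything falls off the work surface, if the arm or the gripper's body presses on something with over 40 N, if the wrist force passes 120 N, or if a joint passes its speed limit or range.

## Robot

A 6-joint arm with a two-finger parallel gripper is mounted at the origin on the work surface. World frame = base frame: x ahead of the robot, y to its left, z up, the work surface at z = 0. Lengths are in mm, angles in rad, forces in N, time in s.
With the tool pointing down it reaches from about 275 to 975 mm from the base axis. Payload 8.4 kg.
Tool frame: the origin (TCP) lies at the very end of the fingers, on their centre line; the grasp point (between the pads) lies 19 mm behind it; z points along the fingers, y is the line along which they close (so a half turn about z gives the same grasp; the last joint's range is limited). The gripper opens to 92 mm and grips with 3 to 60 N. Pads are 20 mm wide; open, the fingers measure 128 mm over their backs; the gripper's body (75 mm by 189 mm) begins 69 mm behind the grasp point.
Start: joints at [1.165, 0.353, 1.633, -0, 1.155, -0.002], TCP at [245.571, 574.737, 214.583] pointing down, gripper open.
Joint ranges: [-2.63, 2.63], [-0.92, 2.1], [0.06, 2.66], [-1.3, 4.44], [0, 2.69], [-3.02, 3.02]. Speed limits (rad/s): [2.22, 2.22, 2.79, 3.14, 3.14, 3.14].

## Interface

Orientations are given as [roll, pitch, yaw] about the fixed x, y, z axes, in that order (R = Rz(yaw) Ry(pitch) Rx(roll)).
In Python, from bench import r, vision gives the robot as it stands.
- The arm moves only by the tool carry_out, never from a script. Its argument "moves" is text: rows parted by semicolons, each of 7 numbers parted by spaces: the turn, a rotation vector about the tool's x, y, z in rad, then the shift along the tool's x, y, z in cm, then the opening, from 0 (shut) to 1 (fully open). In form: ax ay az tx ty tz grip; .... A call has 1 to 12 rows; each row is the pose to reach, as a shift and turn from the pose commanded when the call began, along the tool's axes at that moment; what a row does not reach only later rows make up. A row lasts 1/12 s, in which the tool goes at most 41.7 mm and 7.16 degrees, less where a joint would pass 70% of its speed; a pose out of reach is approached as far as the arm can. A call with a gripper value outside its range is refused whole. The fingers move at their own pace and stop on an object; "force" is the grip in N (left out, the last holds). Time passes only in rows, so rows that repeat a pose let the fingers close. It gives the time, the measured TCP pose, the force, the opening and the grip force at its end, in the units of the state.
- r.observe(): the state, without advancing time (a new reading comes with each control period).
- vision.grab_frame(name): name is "scene" or "top"; returns a dict with "pixels" (384x512x3 uint8, blue, green, red), "intrinsics" (3x3 intrinsics, pixels), "view" (4x4, takes a point from world to camera coordinates). Camera axes: x right, y up, looking along -z (the intrinsics and any distortion apply to the point x, -y, -z); pixel columns grow to the right and rows downward; lengths in mm; the calibration is good to about 2 mm. A picture is of the moment at which its call begins. There is no depth.
- r.sign_off(): hands the job in; it is judged then, once.
The state is a dict: "clock": time; "joints": joint angles; "joint_velocities": joint speeds; "effort": joint torques, N m; "eef_pos": TCP position; "ee_rot": TCP orientation; "wrist_force": force on the tool from outside, world axes, zero at the start; "ft_torque": the same for the moment, N m; "width": finger opening in mm; "grip_force": force on a finger pad.
Only numpy, scipy, OpenCV 4.12 (cv2) and the standard library are available. Lean on these libraries where they do the work, as an engineer would, in place of code of your own. Each camera call takes 0.05 s, during which the arm holds its last target. There are 200 camera calls.

## Working session

There is one attempt and no reset: what is moved stays moved. The work goes in short steps, Python scripts to look and compute and a tool call to move; the robot and the scene stay as the last step left them, time stands still between calls to the robot, and variables do not carry over. Pictures are saved under pics/ and viewed, at most 14 in all, crops included, and the job is handed in when it is done.

Besides the shell and the picture viewer there is one more tool, called after "Request:" by a JSON object that holds its "method" and its "body", one argument or row to a line. carry_out: Moves the arm, as the interface text tells. Its arguments: {"type":"object","properties":{"moves":{"type":"string"},"force":{"type":"number"}},"required":["moves"]}

```bash
ls; mkdir -p pics
cat > h.py <<'E'
import numpy as np, cv2
from bench import r, vision
def grab(n):
    f=vision.grab_frame(n); return np.array(f["pixels"]),np.array(f["intrinsics"],float),np.array(f["view"],float),f
def ray(K,V,u,v):
    d=np.linalg.inv(K)@np.array([u,v,1.0]); d=np.array([d[0],-d[1],-d[2]])
    R=V[:3,:3]; return -R.T@V[:3,3], R.T@d
def onplane(K,V,u,v,z):
    o,d=ray(K,V,u,v); return o+d*(z-o[2])/d[2]
def proj(K,V,p):
    c=V[:3,:3]@np.array(p,float)+V[:3,3]; q=K@np.array([c[0],-c[1],-c[2]]); return q[:2]/q[2]
E
python3 - <<'E'
from h import *
for n in("scene","top"):
    im,K,V,f=grab(n); cv2.imwrite(f"pics/{n}0.png",cv2.resize(im,(800,600),interpolation=cv2.INTER_CUBIC)); print(n,K.round(1).tolist(),(-V[:3,:3].T@V[:3,3]).round(0),f.keys())
print(r.observe())
E
```

```text
pics
scene [[367.7, 0.0, 254.9], [0.0, 367.7, 191.7], [0.0, 0.0, 1.0]] [1002.  438.  667.] dict_keys(['pixels', 'intrinsics', 'view'])
top [[464.4, 0.0, 260.3], [0.0, 464.4, 184.7], [0.0, 0.0, 1.0]] [ 362.  -88. 1342.] dict_keys(['pixels', 'intrinsics', 'view'])
{'clock': 0.1, 'joints': array([ 1.16461206e+00,  3.53573774e-01,  1.63402903e+00, -2.48794690e-07,
        1.15520551e+00, -2.40046243e-03]), 'joint_velocities': array([-0.0002722 , -0.00211227, -0.00100807, -0.00117517,  0.00129502,
       -0.00075782]), 'effort': array([-2.69632974e-04, -5.94902766e+01, -3.34928191e+01,  6.96994155e-02,
        1.85337570e-02, -3.87834029e-05]), 'eef_pos': array([245.39296395, 574.34201125, 213.95511326]), 'ee_rot': array([-3.14037699e+00, -2.69066643e-06,  2.73780895e+00]), 'wrist_force': array([-0.27327837,  0.33917788, -0.18675693]), 'ft_torque': array([0.02742398, 0.01557295, 0.03358739]), 'grip_force': 0.0, 'width': 92.0980346656302}
```

View pics/top0.png

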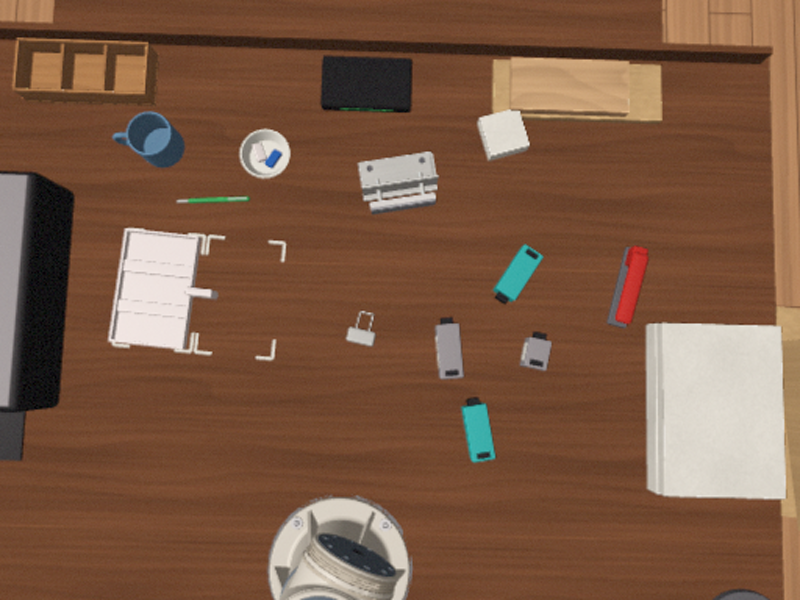

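View pics/scene0.png

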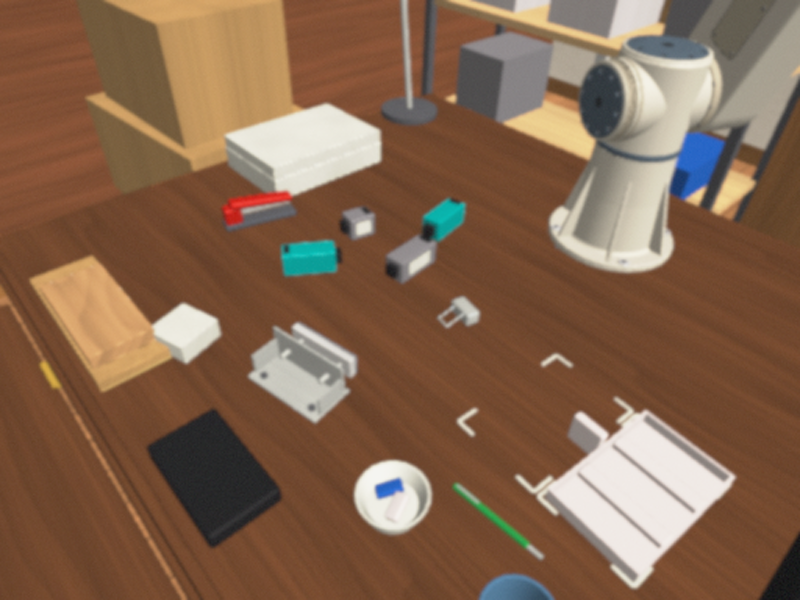

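Top picture (800x600): up is +x and left is +y.
- The tray is at (155,290) with its fin at (203,293). The loading marks lie between (215,240) and (268,355).
- The blotter is at (398,185) with its bar near (403,202).
- Grasp candidates: long grey (449,348), short grey (536,350), turquoise look-alikes (518,273) and (478,430). By the description the greys are the cartridges: about 107 mm means large, about 66 mm means small, and medium is absent.

Close crop next.

Run:
```python
from h import *
im,K,V,f=grab("top")
np.save("top0.npy",im)
a=cv2.resize(im[135:240,62:197],None,fx=5.5,fy=5.5,interpolation=cv2.INTER_CUBIC)
cv2.imwrite("pics/tray.png",a)
b=cv2.resize(im[88:248,222:362],None,fx=3.7,fy=3.7,interpolation=cv2.INTER_CUBIC)
cv2.imwrite("pics/cart.png",b)
hsv=cv2.cvtColor(im,cv2.COLOR_BGR2HSV)
for (u,v) in [(287,223),(287,210),(284,206),(289,238),(343,225),(345,217),(257,128),(257,116),(100,185),(130,188),(180,157),(300,280),(260,250)]: print(u,v,hsv[v,u],im[v,u])
m=((hsv[...,1]<75)&(hsv[...,2]>70)).astype(np.uint8)
n,L,S,C=cv2.connectedComponentsWithStats(m)
for i in range(1,n):
    if S[i,4]>12 and 60<C[i][0]<400 and 80<C[i][1]<300:
        c=max(cv2.findContours((L==i).astype(np.uint8),0,2)[0],key=cv2.contourArea)
        rr=cv2.minAreaRect(c); bx=cv2.boxPoints(rr)
        print(i,S[i].tolist(),C[i].round(1),[ [np.round(t,1) for t in rr[:2]],round(rr[2],1)], [onplane(K,V,*p,0)[:2].round(0).tolist() for p in bx])
print(onplane(K,V,287,223,23),onplane(K,V,343,225,23),onplane(K,V,257,130,46))
```

```text
287 223 [170  10 155] [151 149 155]
287 210 [171  12 152] [147 145 152]
284 206 [130  17  45] [45 42 43]
289 238 [150   6  46] [46 45 46]
343 225 [176  12 154] [148 147 154]
345 217 [175  11 136] [131 130 136]
257 128 [ 12  12 215] [205 209 215]
257 116 [ 15  13 157] [149 153 157]
100 185 [  8  16 239] [224 228 239]
130 188 [  8  16 237] [222 226 237]
180 157 [ 11  70 143] [104 118 143]
300 280 [ 89 173 184] [179 184  59]
260 250 [ 12 148 112] [ 47  72 112]
2 [305, 70, 34, 33, 803] [321.6  85.4] [[array([321.7,  85.2]), array([28.6, 29. ])], 74.1] [[833.0, -227.0], [860.0, -310.0], [776.0, -335.0], [750.0, -252.0]]
6 [153, 82, 33, 33, 757] [168.6  97.6] [[array([169.3,  97.8]), array([31.1, 31.8])], 45.0] [[750.0, 235.0], [820.0, 172.0], [755.0, 104.0], [686.0, 167.0]]
10 [78, 92, 11, 7, 14] [83.2 94.3] [[array([83.4, 94.3]), array([11.7,  1.7])], 31.0] [[762.0, 438.0], [766.0, 436.0], [749.0, 406.0], [745.0, 408.0]]
13 [229, 97, 52, 40, 1568] [254.9 115.7] [[array([255.4, 116.6]), array([34.3, 50. ])], 81.3] [[741.0, -5.0], [768.0, -150.0], [666.0, -168.0], [639.0, -23.0]]
17 [113, 
[... 843 characters left out ...]
ray([17.9, 21.1])], 14.0] [[404.0, 6.0], [464.0, -7.0], [452.0, -58.0], [393.0, -45.0]]
49 [278, 207, 19, 36, 547] [286.9 224. ] [[array([286.9, 224.4]), array([35.5, 16.2])], 85.0] [[437.0, -157.0], [443.0, -203.0], [341.0, -214.0], [336.0, -168.0]]
51 [163, 217, 14, 14, 61] [171.6 225.7] [[array([172.1, 225.3]), array([ 8.2, 17. ])], 47.5] [[369.0, 170.0], [403.0, 135.0], [386.0, 119.0], [353.0, 153.0]]
52 [333, 216, 20, 21, 324] [342.5 225.5] [[array([342.5, 225.7]), array([17.7, 19.6])], 11.3] [[366.0, -316.0], [422.0, -326.0], [413.0, -377.0], [357.0, -366.0]]
[ 392.50503394 -183.99737515   23.        ] [ 390.99675888 -343.14230944   23.        ] [652.97792969 -91.8535631   46.        ]
```

View pics/tray.png

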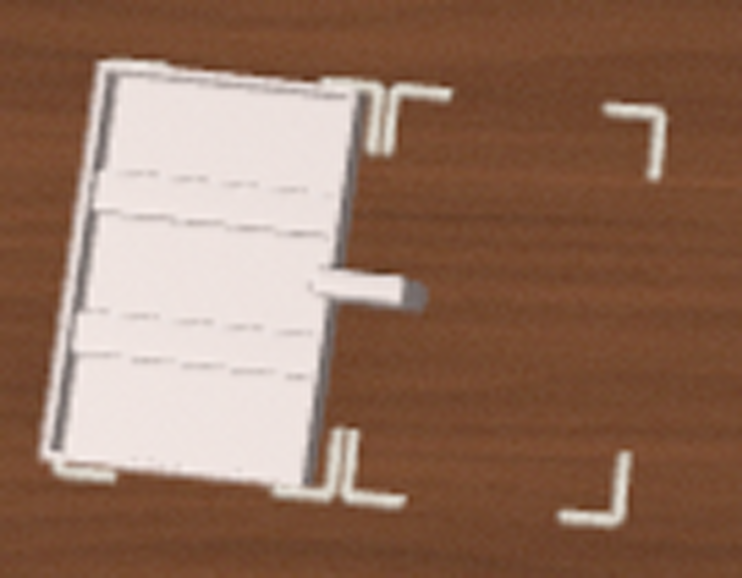

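View pics/cart.png

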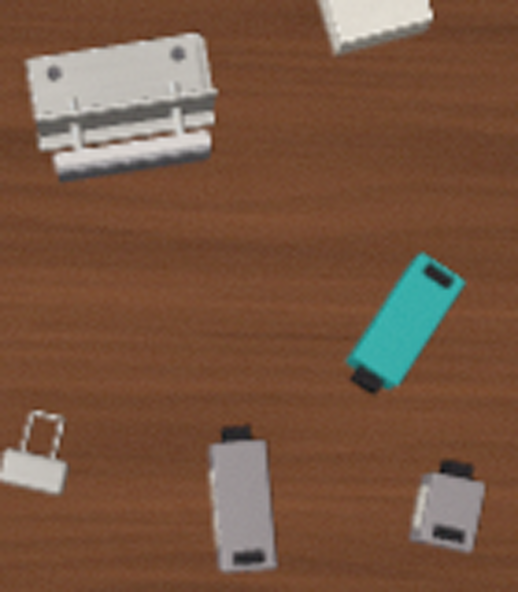

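The tray crop shows the tray rim from (103,63) to (45,460), the fin at (365,290) and the loading L-corners at (393,90), (660,110), (345,498), (620,522). The cartridge crop confirms the grey large at (242,505) and the grey small at (448,510), both with snouts pointing up (+x). The bar face runs about (60,170) to (211,148).

```bash
cat >> h.py <<'E'
def rel(cur,tgt):
    """cur,tgt=(x,y,z mm,yaw), tool down. -> az (rad), tx ty tz (cm)"""
    c,s=np.cos(cur[3]),np.sin(cur[3]); R=np.array([[c,s,0],[s,-c,0],[0,0,-1.]])
    d=R.T@(np.array(tgt[:3],float)-np.array(cur[:3]))/10
    az=-((tgt[3]-cur[3]+np.pi)%(2*np.pi)-np.pi)
    print("az %.4f  t %.2f %.2f %.2f"%(az,*d))
def st():
    o=r.observe(); print("t%.2f pos %s rpy %s F %s w %.1f g %.1f"%(o['clock'],np.round(o['eef_pos'],1),np.round(o['ee_rot'],4),np.round(o['wrist_force'],1),o['width'],o['grip_force'])); return o
def cur():
    o=r.observe(); return [*o['eef_pos'],o['ee_rot'][2]]
E
python3 - <<'E'
from h import *
im=np.load("top0.npy"); _,K,V,_=grab("top")
T=lambda x,y,z:onplane(K,V,62+(x+.5)/5.5-.5,135+(y+.5)/5.5-.5,z)[:2]
L=[T(393,90,0),T(660,110,0),T(345,498,0),T(620,522,0)]
print("load",np.mean(L,0),[l.round(1) for l in L]); 
ang=lambda a,b:np.degrees(np.arctan2(*(b-a)[::-1]))
print(ang(L[2],L[0]),ang(L[3],L[1]),ang(L[0],L[1])+90,ang(L[2],L[3])+90)
H=[T(383,85,0),T(330,495,0)]; print("home right",H,ang(H[1],H[0]))
R=[T(103,63,22),T(360,95,22),T(45,460,22),T(305,485,22)]
print("rim",np.mean(R,0),[x.round(1) for x in R],ang(R[2],R[0]),ang(R[3],R[1]),ang(R[0],R[1])+90,ang(R[2],R[3])+90)
print("fin end top",T(403,290,48),"fin start",T(335,285,48))
for n,p in(("large",(286.9,224.4)),("small",(342.5,225.7))): print(n,onplane(K,V,*p,23))
g=cv2.cvtColor(im,cv2.COLOR_BGR2GRAY)
for u in range(238,280,5): print(u,g[120:138,u])
E
```

```text
load [478.8153352  202.83516732] [array([590.6, 267.4]), array([583.9, 125.9]), array([374.8, 280.7]), array([366. , 137.3])]
-3.5183207965060697 -2.9940266522409944 -2.7104119266666515 -3.4894723418422444
home right [array([593.10874628, 272.83757205]), array([376.12601627, 288.55097628])] -4.14200168437468
rim [487.76602859 353.82556676] [array([596.8, 412.7]), array([583.7, 278.6]), array([390. , 428.7]), array([380.7, 295.4])] -4.420743389454671 -4.746238583418614 -5.558515880584622 -3.9905552898536314
fin end top [479.97336125 244.13008529] fin start [481.57869698 278.55958481]
large [ 388.54509272 -183.79205478   23.        ]
small [ 388.98045682 -341.73417098   23.        ]
238 [102  93  93  95 168 191 192 166 106 182 207 210 206 165 132  81  63  79]
243 [ 95 113 134 155 167 173 183 192 203 210 210 208 173 151  99  69  76  82]
248 [ 93  92 121 183 193 197 125  93 198 211 209 187 161  97  69  74  83  86]
253 [ 91 101 182 192 195 128  83 203 212 209 188 156 102  71  65  80  88  85]
258 [ 90 165 190 191 149  92 210 214 210 209 168 121  81  69  76  81  82  86]
263 [144 185 192 175 111 152 204 214 212 172 157 103  69  74  83  84  82  87]
268 [191 196 197 134 140 201 212 212 189 159 100  67  71  79  81  83  83  84]
273 [190 193 122 105 197 212 211 190 152  89  68  71  79  80  83  84  82  85]
278 [196 137  86 115 161 200 200 157 107  79  76  83  78  84  81  81  84  86]
```

Run:
```python
from h import *
im,K,V,_=grab("top"); im2,K2,V2,_=grab("scene")
for p in [(0,0,0),(245,575,214),(245,575,400),(481,258,48)]: print(p,proj(K,V,p)*1.5625,proj(K2,V2,p)*1.5625)
print(V.round(2).tolist())
a=onplane(K,V,238,133.3,46);b=onplane(K,V,273,127.6,46);print("bar",a,b)
rel(cur(),(481,258,120,1.503)); st()
```

```text
(0, 0, 0) [340.22030309 566.48207487] [608.25790443 234.98095054]
(245, 575, 214) [-44.10393165 430.17368239] [1004.12250033  385.47588458]
(245, 575, 400) [-132.80579803  443.51615207] [1158.5252349   241.28169819]
(481, 258, 48) [202.95486421 291.90062437] [586.80589543 418.72800945]
[[0.03, -1.0, 0.02, -118.68], [0.99, 0.03, 0.1, -496.1], [-0.1, 0.01, 0.99, -1295.5], [0.0, 0.0, 0.0, 1.0]]
bar [641.87312754 -38.24579705  46.        ] [ 661.25681592 -137.14055843   46.        ]
az 1.2348  t -34.09 -19.86 9.43
t0.30 pos [245.5 574.6 214.3] rpy [-3.1411  0.      2.7378] F [-0.1 -0.7 -0.7] w 92.0 g 0.0
```

Request:
{"method": "carry_out", "body": {
  "moves": "0 0 1.235 -34.1 -19.85 0 1;0 0 1.235 -34.1 -19.85 0 1;0 0 1.235 -34.1 -19.85 0 1;0 0 1.235 -34.1 -19.85 0 1;0 0 1.235 -34.1 -19.85 0 1;0 0 1.235 -34.1 -19.85 0 1;0 0 1.235 -34.1 -19.85 0 1;0 0 1.235 -34.1 -19.85 0 1;0 0 1.235 -34.1 -19.85 0 1;0 0 1.235 -34.1 -19.85 0 1;0 0 1.235 -34.1 -19.85 0 1;0 0 1.235 -34.1 -19.85 0 1",
  "force": 15
}}

```text
clock: 1.3
eef_pos: [481.5, 257.5, 214.6]
ee_rot: [-3.141, -0.0, 1.502]
wrist_force: [-0.8, -0.1, -0.4]
width: 92.3
grip_force: 0.0
```

Request:
{"method": "carry_out", "body": {
  "moves": "0 0 0 0 0 10 1;0 0 0 0 0 10 1;0 0 0 0 0 10 1;0 0 0 0 0 10 1;0 0 0 0 0 10 1"
}}

```text
clock: 1.72
eef_pos: [480.0, 259.1, 114.2]
ee_rot: [-3.14, 0.001, 1.506]
wrist_force: [0.1, -0.5, 1.6]
width: 91.7
grip_force: 0.0
```

Request:
{"method": "carry_out", "body": {
  "moves": "0 0 0 0 0 4 1;0 0 0 0 0 8 1;0 0 0 0 0 10.1 1;0 0 0 0 0 10.1 1;0 0 0 0 0 10.1 0;0 0 0 0 0 10.1 0;0 0 0 0 0 10.1 0;0 0 0 0 0 10.1 0;0 0 0 0 0 10.1 0;0 0 0 0 0 10.1 0;0 0 0 0 0 10.1 0;0 0 0 0 0 10.1 0",
  "force": 15
}}

```text
clock: 2.72
eef_pos: [481.2, 258.2, 13.8]
ee_rot: [3.141, -0.0, 1.503]
wrist_force: [0.2, -0.1, -1.2]
width: 40.9
grip_force: 0.0
```

Request:
{"method": "carry_out", "body": {
  "moves": "0 0 0 0 0 0 0;0 0 0 0 0 0 0;0 0 0 0 0 0 0;0 0 0 0 0 0 0;0 0 0 0 0 0 0;0 0 0 0 0 0 0;0 0 0 0 0 0 0;0 0 0 0 0 0 0",
  "force": 20
}}

```text
clock: 3.38
eef_pos: [481.1, 258.2, 13.5]
ee_rot: [-3.142, 0.0, 1.503]
wrist_force: [1.1, 0.9, -0.4]
width: 13.7
grip_force: 20.0
```

Request:
{"method": "carry_out", "body": {
  "moves": "0 0 0 -1.2 0 0 0;0 0 0 -2.5 0 0 0;0 0 0 -4 0 0 0;0 0 0 -5.5 0 0 0;0 0 0 -7 0 0 0;0 0 0 -8.5 0 0 0;0 0 0 -10 0 0 0;0 0 0 -11.5 0 0 0;0 0 0 -13 0 0 0;0 0 0 -14.2 0 0 0;0 0 0 -15 0 0 0;0 0 0 -15 0 0 0"
}}

```text
clock: 4.38
eef_pos: [470.3, 106.6, 13.6]
ee_rot: [-3.141, 0.001, 1.501]
wrist_force: [-1.5, -1.3, -1.0]
width: 13.9
grip_force: 20.0
```

Run:
```python
from h import *
st()
im,K,V,f=grab("top")
np.save("top1.npy",im)
cv2.imwrite("pics/tray1.png",cv2.resize(im[135:240,92:227],None,fx=5.5,fy=5.5,interpolation=cv2.INTER_CUBIC))
```

```text
t4.38 pos [470.3 106.6  13.6] rpy [-3.1408e+00  6.0000e-04  1.5011e+00] F [-1.5 -1.3 -1. ] w 13.9 g 20.0
```

View pics/tray1.png

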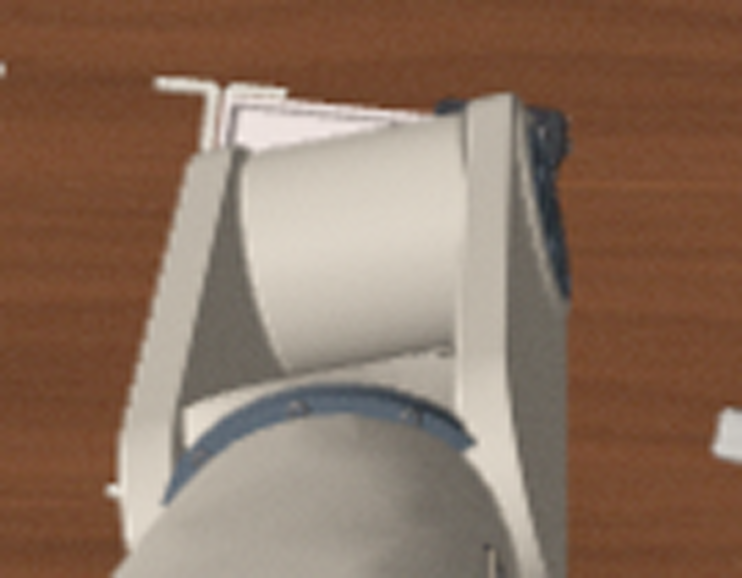

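Run:
```python
from h import *
rel((470.8,108.3,213.5,1.503),(400,-60,213.5,0.0))
```

```text
az 1.5030  t -17.27 -5.92 0.00
```

Request:
{"method": "carry_out", "body": {
  "moves": "0 0 0 0 0 0 0.5;0 0 0 0 0 0 0.5;0 0 0 0 0 0 0.5;0 0 0 0 0 0 0.5;0 0 0 0 0 0 0.5;0 0 0 0 0 -2 0.5;0 0 0 0 0 -6 0.5;0 0 0 0 0 -10 0.7;0 0 0 0 0 -14 0.7;0 0 0 0 0 -18 0.7;0 0 0 0 0 -20 0.7;0 0 0 0 0 -20 0.7"
}}

```text
clock: 5.43
eef_pos: [473.8, 109.4, 218.6]
ee_rot: [3.133, -0.002, 1.503]
wrist_force: [1.0, 0.3, 0.8]
width: 64.5
grip_force: 0.0
```

Request:
{"method": "carry_out", "body": {
  "moves": "0 0 1.503 -17.27 -5.92 0 0.8;0 0 1.503 -17.27 -5.92 0 0.8;0 0 1.503 -17.27 -5.92 0 0.8;0 0 1.503 -17.27 -5.92 0 0.8;0 0 1.503 -17.27 -5.92 0 0.8;0 0 1.503 -17.27 -5.92 0 0.8;0 0 1.503 -17.27 -5.92 0 0.8;0 0 1.503 -17.27 -5.92 0 0.8;0 0 1.503 -17.27 -5.92 0 0.8;0 0 1.503 -17.27 -5.92 0 0.8;0 0 1.503 -17.27 -5.92 0 0.8;0 0 1.503 -17.27 -5.92 0 0.8"
}}

```text
clock: 6.43
eef_pos: [399.6, -59.5, 212.5]
ee_rot: [-3.141, 0.002, -0.003]
wrist_force: [0.8, -0.2, -0.3]
width: 73.4
grip_force: 0.0
```

```bash
cat >> h.py <<'E'
def greys(im,K,V):
    hsv=cv2.cvtColor(im,cv2.COLOR_BGR2HSV)
    m=((hsv[...,1]<40)&(hsv[...,2]>100)).astype(np.uint8)
    n,L,S,C=cv2.connectedComponentsWithStats(m)
    for i in range(1,n):
        if 250<S[i,4]<750 and C[i][0]>200 and C[i][1]>100:
            c=max(cv2.findContours((L==i).astype(np.uint8),0,2)[0],key=cv2.contourArea)
            rr=cv2.minAreaRect(c); P=np.array([onplane(K,V,*p,23)[:2] for p in cv2.boxPoints(rr)])
            e=[P[1]-P[0],P[2]-P[1]]; e.sort(key=lambda q:-abs(q[0]))
            a=np.degrees(np.arctan(e[0][1]/e[0][0]))
            print("grey",C[i].round(0),"body ctr",P.mean(0).round(1),"size",[round(float(np.linalg.norm(x)),1) for x in e],"yaw deg",round(a,1))
E
python3 - <<'E'
from h import *
st()
im,K,V,f=grab("top")
np.save("top2.npy",im)
greys(im,K,V)
A=cv2.resize(im[135:240,92:227],None,fx=5.5,fy=5.5,interpolation=cv2.INTER_CUBIC)
cv2.imwrite("pics/tray2.png",A)
E
```

```text
t6.43 pos [399.6 -59.5 212.5] rpy [-3.1413e+00  1.6000e-03 -3.1000e-03] F [ 0.8 -0.2 -0.3] w 73.4 g 0.0
grey [257. 126.] body ctr [671.7 -89.8] size [39.2, 136.2] yaw deg 9.2
grey [289. 225.] body ctr [ 389.2 -184.8] size [98.0, 43.0] yaw deg 5.8
grey [343. 225.] body ctr [ 388.7 -341.9] size [54.0, 47.4] yaw deg -10.8
```

View pics/tray2.png

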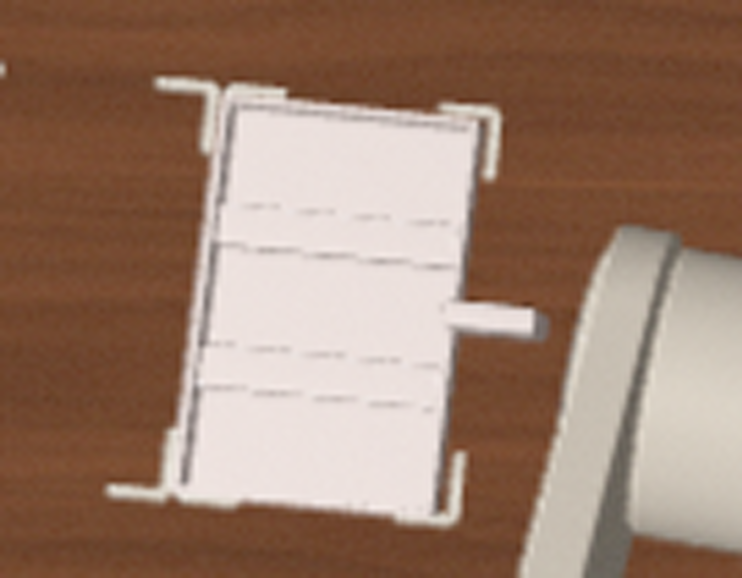

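The picture shows the tray square inside the loading marks: corners at (225,92), (495,110), (170,492), (455,520). Next is the large cartridge.

Run:
```python
from h import *
im,K,V,f=grab("top")
greys(im,K,V)
a=onplane(K,V,238,132.5,46);b=onplane(K,V,273,127.15,46);c=onplane(K,V,257.8,129.5,46);print("bar",a,b,c,np.degrees(np.arctan2(b[0]-a[0],a[1]-b[1])))
rel((400,-60,213.5,0),(389,-184.6,213.5,0.095))
```

```text
grey [257. 126.] body ctr [671.7 -89.8] size [39.2, 136.2] yaw deg 9.2
grey [289. 225.] body ctr [ 389.2 -184.8] size [98.0, 43.0] yaw deg 5.8
grey [343. 225.] body ctr [ 388.7 -341.9] size [54.0, 47.4] yaw deg -10.8
bar [644.18000863 -38.17496091  46.        ] [ 662.55960925 -137.11072509   46.        ] [654.4897145  -94.08664384  46.        ] 10.524040061528465
az -0.0950  t -1.10 12.46 0.00
```

Request:
{"method": "carry_out", "body": {
  "moves": "0 0 -0.095 -1.1 12.46 0 0.85;0 0 -0.095 -1.1 12.46 0 0.85;0 0 -0.095 -1.1 12.46 0 0.85;0 0 -0.095 -1.1 12.46 0 0.85;0 0 -0.095 -1.1 12.46 4 0.85;0 0 -0.095 -1.1 12.46 8 0.85;0 0 -0.095 -1.1 12.46 12 0.85;0 0 -0.095 -1.1 12.46 14 0.85;0 0 -0.095 -1.1 12.46 16 0.85;0 0 -0.095 -1.1 12.46 18 0.85;0 0 -0.095 -1.1 12.46 19.1 0.85;0 0 -0.095 -1.1 12.46 19.1 0.85",
  "force": 25
}}

```text
clock: 7.53
eef_pos: [387.6, -183.1, 20.1]
ee_rot: [-3.139, 0.004, 0.102]
wrist_force: [-0.6, -0.5, -0.2]
width: 78.0
grip_force: 0.0
```

Request:
{"method": "carry_out", "body": {
  "moves": "0 0 0 0 0 0 0;0 0 0 0 0 0 0;0 0 0 0 0 0 0;0 0 0 0 0 0 0;0 0 0 0 0 0 0;0 0 0 0 0 0 0;0 0 0 0 0 0 0;0 0 0 0 0 0 0;0 0 0 0 0 0 0;0 0 0 0 0 0 0"
}}

```text
clock: 8.37
eef_pos: [390.0, -184.6, 23.2]
ee_rot: [3.141, -0.001, 0.098]
wrist_force: [-1.7, -0.0, 7.0]
width: 41.9
grip_force: 25.0
```

Run:
```python
from h import *
st()
# retreat pose 40mm+ before face, tip 61mm ahead of TCP
a=0.182; u=np.array([np.cos(a),np.sin(a)]); F=np.array([654.5,-94])
p=F-u*(61+40)
print(p)
rel((389,-184.6,22.5,0.095),(*p,29,a))
```

```text
t8.37 pos [ 390.  -184.6   23.2] rpy [ 3.141e+00 -9.000e-04  9.810e-02] F [-1.7 -0.   7. ] w 41.9 g 25.0
[ 555.16814971 -112.28068705]
az -0.0870  t 17.23 -5.62 -0.65
```

Request:
{"method": "carry_out", "body": {
  "moves": "0 0 0 0 0 -0.7 0;0 0 0 0 0 -1.2 0;0 0 -0.087 5 -1.6 -1.2 0;0 0 -0.087 8 -2.6 -1.2 0;0 0 -0.087 11 -3.6 -1.2 0;0 0 -0.087 14 -4.6 -0.9 0;0 0 -0.087 16 -5.2 -0.65 0;0 0 -0.087 17.2 -5.6 -0.65 0;0 0 -0.087 17.2 -5.6 -0.65 0;0 0 -0.087 17.2 -5.6 -0.65 0"
}}

```text
clock: 9.2
eef_pos: [554.5, -111.7, 29.1]
ee_rot: [-3.141, 0.001, 0.186]
wrist_force: [-0.8, 0.3, -0.9]
width: 41.7
grip_force: 25.0
```

Run:
```python
from h import *
st()
im,K,V,f=grab("top"); im2,K2,V2,_=grab("scene")
A=cv2.resize(im[85:190,220:320],None,fx=4,fy=4,interpolation=cv2.INTER_CUBIC)
p=proj(K2,V2,(620,-100,40)).astype(int);print(p)
u,v=p;B=cv2.resize(im2[v-53:v+52,u-50:u+50],None,fx=4,fy=4,interpolation=cv2.INTER_CUBIC)
cv2.imwrite("pics/press0.png",np.hstack([A,B]))
```

```text
t9.20 pos [ 554.5 -111.7   29.1] rpy [-3.1413e+00  1.1000e-03  1.8560e-01] F [-0.8  0.3 -0.9] w 41.7 g 25.0
[218 211]
```

View pics/press0.png

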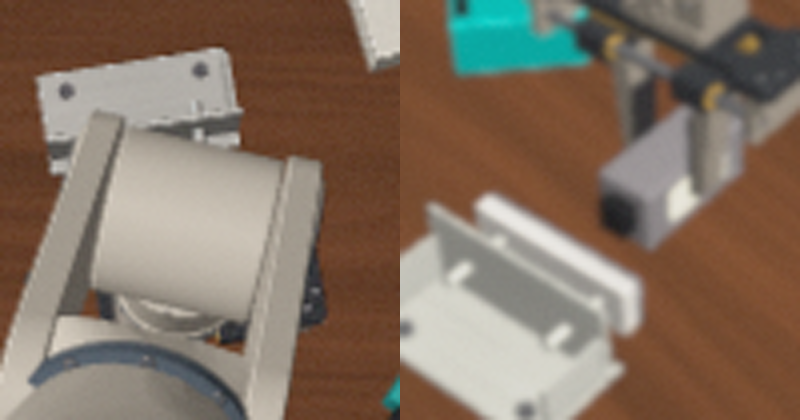

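The scene crop shows the large cartridge held upright with its snout at (620,212), facing the bar's middle at (560,255). Pressing now.

Request:
{"method": "carry_out", "body": {
  "moves": "0 0 0 1.5 0 0 0;0 0 0 3 0 0 0;0 0 0 3.6 0 0 0;0 0 0 4 0 0 0;0 0 0 4.4 0 0 0;0 0 0 4.8 0 0 0;0 0 0 5.1 0 0 0;0 0 0 5.4 0 0 0;0 0 0 5.4 0 0 0;0 0 0 5.4 0 0 0;0 0 0 5.4 0 0 0;0 0 0 5.4 0 0 0"
}}

```text
clock: 10.3
eef_pos: [606.8, -102.3, 28.8]
ee_rot: [-3.141, 0.003, 0.185]
wrist_force: [-6.1, -3.7, 1.4]
width: 41.6
grip_force: 25.0
```

Run:
```python
from h import *
for i in range(4):
    im2,K2,V2,_=grab("scene"); st()
u,v=218,211;B=cv2.resize(im2[v-43:v+42,u-70:u+40],None,fx=6,fy=6,interpolation=cv2.INTER_CUBIC)
cv2.imwrite("pics/press1.png",B)
```

```text
t10.35 pos [ 606.8 -102.3   28.8] rpy [-3.1413e+00  2.5000e-03  1.8470e-01] F [-5.3 -3.1  1. ] w 41.5 g 25.0
t10.40 pos [ 606.8 -102.3   28.8] rpy [-3.1413e+00  2.5000e-03  1.8460e-01] F [-5.8 -3.3  1.6] w 41.9 g 25.0
t10.45 pos [ 606.7 -102.3   28.8] rpy [-3.1413e+00  2.5000e-03  1.8470e-01] F [-5.5 -3.8  1.1] w 41.6 g 25.0
t10.50 pos [ 606.7 -102.3   28.8] rpy [-3.1413e+00  2.6000e-03  1.8470e-01] F [-5.9 -3.5  2.1] w 41.8 g 25.0
```

View pics/press1.png

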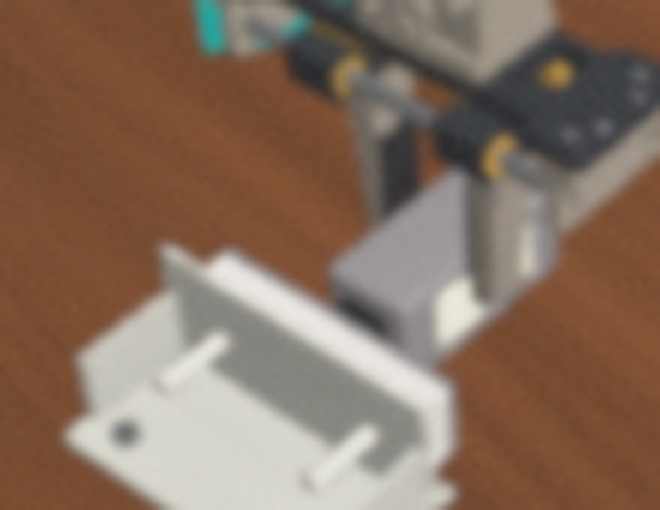

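The press crop shows the bar driven back against the bracket plate with the snout squarely on it, at (360,310). Holding, then backing off.

Request:
{"method": "carry_out", "body": {
  "moves": "0 0 0 0 0 0 0;0 0 0 0 0 0 0;0 0 0 0 0 0 0;0 0 0 0 0 0 0;0 0 0 0 0 0 0;0 0 0 0 0 0 0;0 0 0 0 0 0 0;0 0 0 0 0 0 0;0 0 0 0 0 0 0;0 0 0 0 0 0 0;0 0 0 0 0 0 0;0 0 0 0 0 0 0"
}}

```text
clock: 11.5
eef_pos: [606.7, -102.3, 28.8]
ee_rot: [-3.141, 0.003, 0.185]
wrist_force: [-6.1, -3.3, 2.5]
width: 41.6
grip_force: 25.0
```

Request:
{"method": "carry_out", "body": {
  "moves": "0 0 0 -1 0 0 0;0 0 0 -2 0 0 0;0 0 0 -4 0 -1 0;0 0 0 -7 0 -2 0;0 0 0 -10 0 -3 0;0 0 0 -12 0 -3 0;0 0 0 -12 0 -3 0"
}}

```text
clock: 12.08
eef_pos: [485.7, -123.9, 59.3]
ee_rot: [-3.141, 0.002, 0.184]
wrist_force: [-0.2, -0.0, -1.8]
width: 42.2
grip_force: 25.0
```

Run:
```python
from h import *
o=st()
# commanded now
a=0.182;u=np.array([np.cos(a),np.sin(a)]); q=np.array([555.2,-112.2])+u*(54-120); print(q)
F=np.array([654.5,-94]); p=F-u*(49+40)
for s in (1.2,2.4,3.1416): rel((*q,59,a),(*(q+(p-q)*0),59,a+s))
rel((*q,59,a+np.pi),(*p,28.5,a+np.pi))
```

```text
t12.08 pos [ 485.7 -123.9   59.3] rpy [-3.1406e+00  2.0000e-03  1.8380e-01] F [-0.2 -0.  -1.8] w 42.2 g 25.0
[ 490.29007803 -124.1457955 ]
az -1.2000  t 0.00 0.00 0.00
az -2.4000  t 0.00 0.00 0.00
az 3.1416  t 0.00 0.00 0.00
az -0.0000  t -7.80 -0.01 3.05
```

Request:
{"method": "carry_out", "body": {
  "moves": "0 0 -1.4 0 0 0 0;0 0 -1.4 0 0 0 0;0 0 -1.4 0 0 0 0;0 0 -1.4 0 0 0 0;0 0 -1.4 0 0 0 0;0 0 -1.4 0 0 0 0;0 0 -1.4 0 0 0 0;0 0 -1.4 0 0 0 0;0 0 -1.4 0 0 0 0;0 0 -1.4 0 0 0 0;0 0 -1.4 0 0 0 0;0 0 -1.4 0 0 0 0"
}}

```text
clock: 13.08
eef_pos: [490.8, -123.9, 59.2]
ee_rot: [3.14, 0.0, 1.591]
wrist_force: [0.2, 0.1, -1.4]
width: 41.5
grip_force: 25.0
```

Request:
{"method": "carry_out", "body": {
  "moves": "0 0 -1.4 0 0 0 0;0 0 -1.4 0 0 0 0;0 0 -1.4 0 0 0 0;0 0 -1.4 0 0 0 0;0 0 -1.4 0 0 0 0;0 0 -1.4 0 0 0 0;0 0 -1.4 0 0 0 0;0 0 -1.4 0 0 0 0;0 0 -1.4 0 0 0 0;0 0 -1.4 0 0 0 0;0 0 -1.4 0 0 0 0;0 0 -1.4 0 0 0 0"
}}

```text
clock: 14.08
eef_pos: [490.7, -123.9, 59.1]
ee_rot: [3.141, 0.001, 2.988]
wrist_force: [-0.2, -0.2, -1.0]
width: 41.8
grip_force: 25.0
```

Request:
{"method": "carry_out", "body": {
  "moves": "0 0 -0.3416 0 0 0 0;0 0 -0.3416 0 0 0 0;0 0 -0.3416 0 0 0 0;0 0 -0.3416 0 0 0 0;0 0 -0.3416 0 0 0 0"
}}

```text
clock: 14.5
eef_pos: [490.5, -123.9, 59.1]
ee_rot: [-3.142, 0.0, -2.963]
wrist_force: [-0.4, 0.9, -1.7]
width: 41.8
grip_force: 25.0
```

Request:
{"method": "carry_out", "body": {
  "moves": "0 0 0 -3 0 1.5 0;0 0 0 -6 0 3.05 0;0 0 0 -8.5 0 3.05 0;0 0 0 -10.5 0 3.05 0;0 0 0 -11.2 0 3.05 0;0 0 0 -11.6 0 3.05 0;0 0 0 -12 0 3.05 0;0 0 0 -12.4 0 3.05 0;0 0 0 -12.8 0 3.05 0;0 0 0 -13.1 0 3.05 0;0 0 0 -13.1 0 3.05 0;0 0 0 -13.1 0 3.05 0"
}}

```text
clock: 15.5
eef_pos: [617.7, -100.0, 28.2]
ee_rot: [3.141, -0.002, -2.958]
wrist_force: [-5.1, -2.1, -1.2]
width: 42.0
grip_force: 25.0
```

Request:
{"method": "carry_out", "body": {
  "moves": "0 0 0 0 0 0 0;0 0 0 0 0 0 0;0 0 0 0 0 0 0;0 0 0 0 0 0 0;0 0 0 0 0 0 0"
}}

```text
clock: 15.92
eef_pos: [617.5, -100.0, 28.2]
ee_rot: [3.141, -0.002, -2.958]
wrist_force: [-6.6, -1.5, -1.6]
width: 41.7
grip_force: 25.0
```

Run:
```python
from h import *
im2,K2,V2,_=grab("scene"); st()
u,v=218,211;B=cv2.resize(im2[v-43:v+42,u-70:u+40],None,fx=6,fy=6,interpolation=cv2.INTER_CUBIC)
cv2.imwrite("pics/press2.png",B)
```

```text
t15.97 pos [ 617.5 -100.    28.2] rpy [ 3.1409e+00 -2.4000e-03 -2.9576e+00] F [-5.  -0.9 -1.6] w 42.0 g 25.0
```

View pics/press2.png

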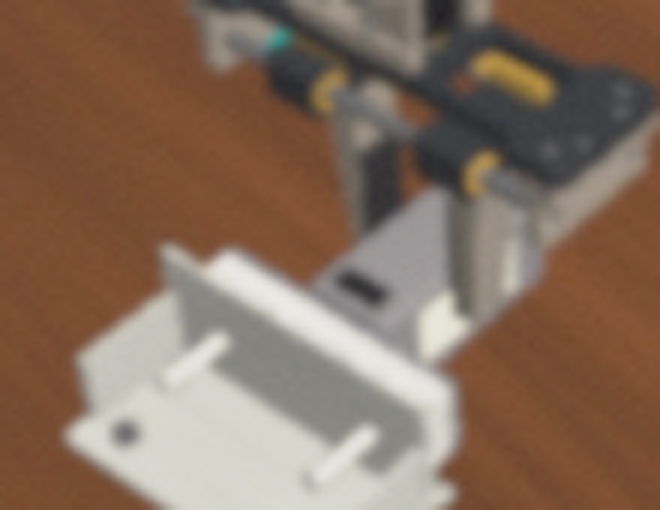

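The crop shows the flat contact end (tab at (360,288)) flush against the pushed-in bar. Holding, then carrying it to the tray.

Request:
{"method": "carry_out", "body": {
  "moves": "0 0 0 0 0 0 0;0 0 0 0 0 0 0;0 0 0 0 0 0 0;0 0 0 0 0 0 0;0 0 0 0 0 0 0;0 0 0 0 0 0 0;0 0 0 0 0 0 0;0 0 0 0 0 0 0;0 0 0 0 0 0 0;0 0 0 0 0 0 0;0 0 0 0 0 0 0;0 0 0 0 0 0 0"
}}

```text
clock: 16.97
eef_pos: [617.5, -100.0, 28.2]
ee_rot: [3.141, -0.002, -2.958]
wrist_force: [-6.1, -2.8, -1.1]
width: 41.5
grip_force: 25.0
```

Request:
{"method": "carry_out", "body": {
  "moves": "0 0 0 1 0 0 0;0 0 0 2 0 0 0;0 0 0 4 0 -1 0;0 0 0 7 0 -3 0;0 0 0 10 0 -5 0;0 0 0 12 0 -7 0;0 0 0 12 0 -7 0;0 0 0 12 0 -7 0"
}}

```text
clock: 17.63
eef_pos: [501.5, -122.4, 100.2]
ee_rot: [-3.14, 0.004, -2.958]
wrist_force: [-0.2, 0.2, -0.9]
width: 41.8
grip_force: 25.0
```

Run:
```python
from h import *
st()
c=(501.1,-122.1,98.5,3.3236)
rel(c,(480,40,98.5,3.3236-1.4)); rel((480,40,98.5,3.3236-1.4),(477.6,197,98.5,1.503))
im,K,V,f=grab("top"); greys(im,K,V)
```

```text
t17.63 pos [ 501.5 -122.4  100.2] rpy [-3.14    0.0042 -2.9581] F [-0.2  0.2 -0.9] w 41.8 g 25.0
az 1.4000  t -0.86 16.32 0.00
az 0.4206  t 14.82 5.20 0.00
grey [343. 225.] body ctr [ 389.  -341.9] size [53.4, 47.4] yaw deg -10.8
```

Request:
{"method": "carry_out", "body": {
  "moves": "0 0 1.4 -0.86 16.32 0 0;0 0 1.4 -0.86 16.32 0 0;0 0 1.4 -0.86 16.32 0 0;0 0 1.4 -0.86 16.32 0 0;0 0 1.4 -0.86 16.32 0 0;0 0 1.4 -0.86 16.32 0 0;0 0 1.4 -0.86 16.32 0 0;0 0 1.4 -0.86 16.32 0 0;0 0 1.4 -0.86 16.32 0 0;0 0 1.4 -0.86 16.32 0 0;0 0 1.4 -0.86 16.32 0 0;0 0 1.4 -0.86 16.32 0 0"
}}

```text
clock: 18.68
eef_pos: [480.3, 40.6, 97.8]
ee_rot: [3.141, -0.0, 1.92]
wrist_force: [0.1, -0.7, -1.1]
width: 41.6
grip_force: 25.0
```

Request:
{"method": "carry_out", "body": {
  "moves": "0 0 0.4206 14.82 5.2 0 0;0 0 0.4206 14.82 5.2 0 0;0 0 0.4206 14.82 5.2 0 0;0 0 0.4206 14.82 5.2 0 0;0 0 0.4206 14.82 5.2 0 0;0 0 0.4206 14.82 5.2 0 0;0 0 0.4206 14.82 5.2 0 0;0 0 0.4206 14.82 5.2 0 0"
}}

```text
clock: 19.35
eef_pos: [476.6, 196.2, 98.0]
ee_rot: [-3.141, 0.001, 1.507]
wrist_force: [0.2, -0.6, -1.7]
width: 41.8
grip_force: 25.0
```

Run:
```python
from h import *
st()
im2,K2,V2,_=grab("scene"); 
p=proj(K2,V2,(478,203,40)).astype(int);u,v=p
B=cv2.resize(im2[v-70:v+50,u-70:u+70],None,fx=5,fy=5,interpolation=cv2.INTER_CUBIC)
cv2.imwrite("pics/place1.png",B)
```

```text
t19.35 pos [476.6 196.2  98. ] rpy [-3.1408e+00  6.0000e-04  1.5068e+00] F [ 0.2 -0.6 -1.7] w 41.8 g 25.0
```

View pics/place1.png

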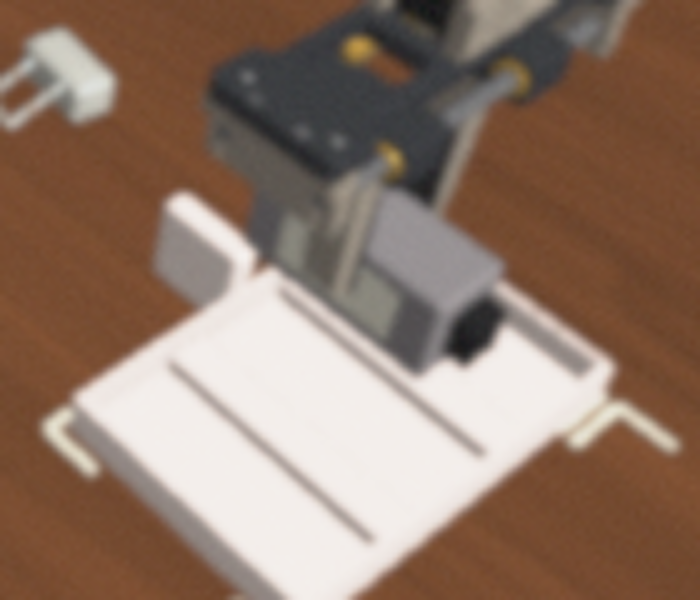

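The crop shows the large cartridge over the middle lane, parallel to it, with the snout at (475,330) toward +y. Lowering it in.

Request:
{"method": "carry_out", "body": {
  "moves": "0 0 0 0 0 2.5 0;0 0 0 0 0 4.5 0;0 0 0 0 0 6 0;0 0 0 0 0 6.6 0;0 0 0 0 0 6.9 0;0 0 0 0 0 7.1 0;0 0 0 0 0 7.1 0"
}}

```text
clock: 19.98
eef_pos: [477.2, 196.8, 27.9]
ee_rot: [3.141, -0.0, 1.505]
wrist_force: [0.5, 0.4, -1.7]
width: 41.6
grip_force: 25.0
```

Request:
{"method": "carry_out", "body": {
  "moves": "0 0 0 0 0 0.1 0.6;0 0 0 0 0 0.1 0.6;0 0 0 0 0 0.1 0.6;0 0 0 0 0 0 0.6;0 0 0 0 0 -3 0.6;0 0 0 0 0 -7 0.6;0 0 0 0 0 -11 0.8;0 0 0 0 0 -15 0.8;0 0 0 0 0 -15 0.8"
}}

```text
clock: 20.73
eef_pos: [480.8, 198.8, 185.2]
ee_rot: [3.131, -0.005, 1.506]
wrist_force: [2.4, 0.1, 0.6]
width: 72.4
grip_force: 0.0
```

Run:
```python
from h import *
st()
rel((477.6,197,177.5,1.503),(420,0,177.5,0.4)); rel((420,0,177.5,0.4),(395,-190,177.5,0.0))
```

```text
t20.73 pos [480.8 198.8 185.2] rpy [ 3.1312 -0.0051  1.506 ] F [2.4 0.1 0.6] w 72.4 g 0.0
az 1.1030  t -20.04 -4.41 0.00
az 0.4000  t -9.70 16.53 0.00
```

Request:
{"method": "carry_out", "body": {
  "moves": "0 0 1.103 -20.04 -4.41 0 0.85;0 0 1.103 -20.04 -4.41 0 0.85;0 0 1.103 -20.04 -4.41 0 0.85;0 0 1.103 -20.04 -4.41 0 0.85;0 0 1.103 -20.04 -4.41 0 0.85;0 0 1.103 -20.04 -4.41 0 0.85;0 0 1.103 -20.04 -4.41 0 0.85;0 0 1.103 -20.04 -4.41 0 0.85;0 0 1.103 -20.04 -4.41 0 0.85;0 0 1.103 -20.04 -4.41 0 0.85;0 0 1.103 -20.04 -4.41 0 0.85"
}}

```text
clock: 21.65
eef_pos: [419.7, 0.0, 177.7]
ee_rot: [3.141, -0.0, 0.406]
wrist_force: [0.0, 0.3, -0.0]
width: 78.0
grip_force: 0.0
```

Request:
{"method": "carry_out", "body": {
  "moves": "0 0 0.4 -9.7 16.53 0 0.85;0 0 0.4 -9.7 16.53 0 0.85;0 0 0.4 -9.7 16.53 0 0.85;0 0 0.4 -9.7 16.53 0 0.85;0 0 0.4 -9.7 16.53 0 0.85;0 0 0.4 -9.7 16.53 0 0.85;0 0 0.4 -9.7 16.53 0 0.85"
}}

```text
clock: 22.23
eef_pos: [395.1, -191.0, 177.5]
ee_rot: [-3.141, 0.0, 0.003]
wrist_force: [0.0, 0.4, 0.6]
width: 78.4
grip_force: 0.0
```

Run:
```python
from h import *
st()
im,K,V,f=grab("top"); greys(im,K,V)
A=cv2.resize(im[135:240,92:192],None,fx=4,fy=4,interpolation=cv2.INTER_CUBIC)
B=cv2.resize(im[170:275,280:380],None,fx=4,fy=4,interpolation=cv2.INTER_CUBIC)
cv2.imwrite("pics/after1.png",np.hstack([A,B]))
```

```text
t22.23 pos [ 395.1 -191.   177.5] rpy [-3.1414e+00  0.0000e+00  3.1000e-03] F [0.  0.4 0.6] w 78.4 g 0.0
grey [257. 126.] body ctr [671.6 -89. ] size [39.2, 137.8] yaw deg 9.2
```

View pics/after1.png

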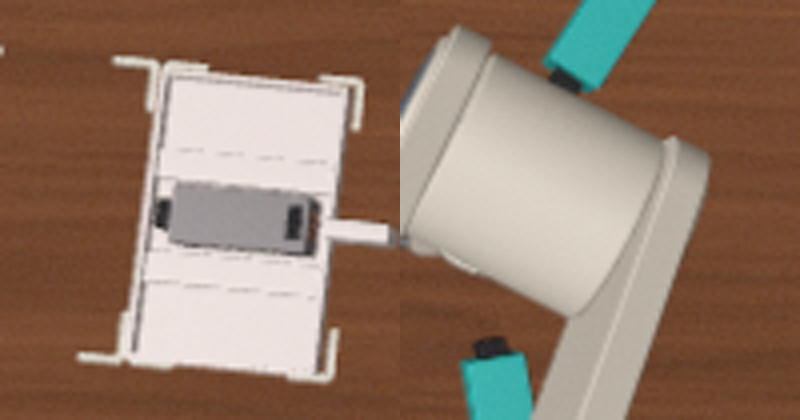

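The left half shows the large standing upright in the middle lane with the tray still in its marks. The arm hides the small, so I move aside and look.

Request:
{"method": "carry_out", "body": {
  "moves": "0 0 0 0 -4 0 0.85;0 0 0 0 -8 0 0.85;0 0 0 0 -12 0 0.85;0 0 0 0 -13 0 0.85;0 0 0 0 -13 0 0.85;0 0 0 0 -13 0 0.85"
}}

```text
clock: 22.78
eef_pos: [395.1, -59.1, 177.7]
ee_rot: [3.141, -0.0, 0.008]
wrist_force: [0.3, -1.0, -0.6]
width: 78.3
grip_force: 0.0
```

Run:
```python
from h import *
st()
im,K,V,f=grab("top"); greys(im,K,V)
cv2.imwrite("pics/s.png",cv2.resize(im[170:275,280:380],None,fx=4,fy=4,interpolation=cv2.INTER_CUBIC))
a=np.radians(-10); p=(389,-342)
rel((395,-60,177.5,0),(389,-342,177.5,a))
```

```text
t22.78 pos [395.1 -59.1 177.7] rpy [ 3.1412e+00 -3.0000e-04  7.8000e-03] F [ 0.3 -1.  -0.6] w 78.3 g 0.0
grey [257. 126.] body ctr [671.7 -89.8] size [39.2, 136.2] yaw deg 9.2
grey [343. 225.] body ctr [ 388.7 -341.9] size [54.0, 47.4] yaw deg -10.8
az 0.1745  t -0.60 28.20 0.00
```

View pics/s.png

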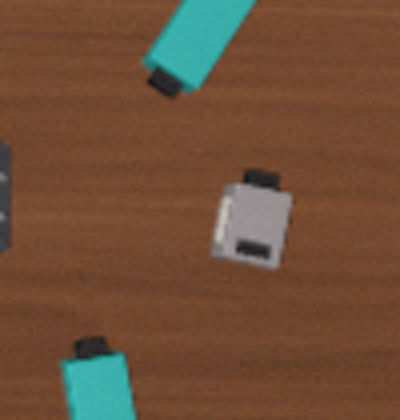

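The crop shows the small unmoved at (250,225), snout up at (262,180).

Request:
{"method": "carry_out", "body": {
  "moves": "0 0 0.18 -0.6 28.2 0 0.85;0 0 0.18 -0.6 28.2 0 0.85;0 0 0.18 -0.6 28.2 0 0.85;0 0 0.18 -0.6 28.2 0 0.85;0 0 0.18 -0.6 28.2 0 0.85;0 0 0.18 -0.6 28.2 0 0.85;0 0 0.18 -0.6 28.2 0 0.85;0 0 0.18 -0.6 28.2 4 0.85;0 0 0.18 -0.6 28.2 8 0.85;0 0 0.18 -0.6 28.2 10 0.85;0 0 0.18 -0.6 28.2 10 0.85"
}}

```text
clock: 23.75
eef_pos: [386.3, -341.4, 73.2]
ee_rot: [-3.138, 0.007, -0.179]
wrist_force: [-0.3, 0.6, -1.1]
width: 78.0
grip_force: 0.0
```

Request:
{"method": "carry_out", "body": {
  "moves": "0 0 0 0 0 2 0.85;0 0 0 0 0 4 0.85;0 0 0 0 0 5 0.85;0 0 0 0 0 5.35 0.85;0 0 0 0 0 5.35 0.85;0 0 0 0 0 5.35 0;0 0 0 0 0 5.35 0;0 0 0 0 0 5.35 0;0 0 0 0 0 5.35 0;0 0 0 0 0 5.35 0;0 0 0 0 0 5.35 0;0 0 0 0 0 5.35 0"
}}

```text
clock: 24.75
eef_pos: [390.0, -342.3, 24.5]
ee_rot: [3.141, -0.001, -0.177]
wrist_force: [-0.4, -0.5, 4.4]
width: 41.9
grip_force: 25.0
```

Request:
{"method": "carry_out", "body": {
  "moves": "0 0 0 0 0 0 0;0 0 0 0 0 0 0;0 0 0 0 0 0 0"
}}

```text
clock: 25.0
eef_pos: [390.0, -342.3, 24.5]
ee_rot: [3.141, -0.0, -0.177]
wrist_force: [-2.0, 0.3, 5.7]
width: 41.4
grip_force: 25.0
```

Run:
```python
from h import *
st()
a=0.182;u=np.array([np.cos(a),np.sin(a)]);F=np.array([654.5,-94]); p=F-u*(39+50);print(p)
c=(389,-342,74,-.18)
rel(c,(420,-200,74,0)); rel((420,-200,74,0),(*p,30,a))
im,K,V,f=grab("top")
h=cv2.cvtColor(im,cv2.COLOR_BGR2HSV);m=((h[...,0]>80)&(h[...,0]<95)&(h[...,1]>120)).astype(np.uint8)
for c in cv2.findContours(m,0,2)[0]:
    if cv2.contourArea(c)>150: print([onplane(K,V,*q,46)[:2].round(0).tolist() for q in cv2.boxPoints(cv2.minAreaRect(c))])
```

```text
t25.00 pos [ 390.  -342.3   24.5] rpy [ 3.1413e+00 -4.0000e-04 -1.7720e-01] F [-2.   0.3  5.7] w 41.4 g 25.0
[ 566.96995371 -110.10872423]
az -0.1800  t 0.51 -14.53 0.00
az -0.1820  t 14.70 -8.99 4.40
[[292.0, -207.0], [300.0, -249.0], [225.0, -262.0], [218.0, -221.0]]
[[501.0, -260.0], [586.0, -315.0], [564.0, -350.0], [478.0, -295.0]]
```

Request:
{"method": "carry_out", "body": {
  "moves": "0 0 0 0 0 -3 0;0 0 0 0 0 -6.5 0;0 0 0 0 0 -7 0;0 0 -0.18 0.5 -4 -7 0;0 0 -0.18 0.5 -8 -7 0;0 0 -0.18 0.5 -12 -7 0;0 0 -0.18 0.5 -14.5 -7 0;0 0 -0.18 0.5 -14.5 -7 0;0 0 -0.18 0.5 -14.5 -7 0"
}}

```text
clock: 25.8
eef_pos: [420.2, -199.1, 93.9]
ee_rot: [-3.142, 0.0, 0.006]
wrist_force: [0.1, -0.5, -0.9]
width: 41.7
grip_force: 25.0
```

Request:
{"method": "carry_out", "body": {
  "moves": "0 0 -0.182 4 -2.5 0 0;0 0 -0.182 7 -4.5 2 0;0 0 -0.182 10 -6.5 4 0;0 0 -0.182 13 -8.5 6 0;0 0 -0.182 14.7 -9 6.4 0;0 0 -0.182 14.7 -9 6.4 0;0 0 -0.182 14.7 -9 6.4 0;0 0 -0.182 14.7 -9 6.4 0"
}}

```text
clock: 26.47
eef_pos: [566.1, -110.9, 29.7]
ee_rot: [-3.141, 0.001, 0.184]
wrist_force: [0.6, -0.2, -1.2]
width: 41.6
grip_force: 25.0
```

Request:
{"method": "carry_out", "body": {
  "moves": "0 0 0 2 0 0 0;0 0 0 4 0 0 0;0 0 0 4.6 0 0 0;0 0 0 5 0 0 0;0 0 0 5.4 0 0 0;0 0 0 5.8 0 0 0;0 0 0 6.1 0 0 0;0 0 0 6.4 0 0 0;0 0 0 6.4 0 0 0;0 0 0 6.4 0 0 0;0 0 0 6.4 0 0 0;0 0 0 6.4 0 0 0"
}}

```text
clock: 27.47
eef_pos: [628.1, -98.6, 29.8]
ee_rot: [-3.141, 0.003, 0.185]
wrist_force: [-5.1, -2.9, 0.9]
width: 41.6
grip_force: 25.0
```

Run:
```python
from h import *
for i in range(3):
    im2,K2,V2,_=grab("scene"); st()
u,v=218,211;B=cv2.resize(im2[v-43:v+42,u-70:u+40],None,fx=6,fy=6,interpolation=cv2.INTER_CUBIC)
cv2.imwrite("pics/press3.png",B)
a=cv2.imread("pics/press2.png"); d=cv2.absdiff(a,B)[240:510,0:300]; print(d.mean())
```

```text
t27.52 pos [628.1 -98.6  29.8] rpy [-3.1413e+00  2.8000e-03  1.8470e-01] F [-4.6 -3.6  0.9] w 41.5 g 25.0
t27.57 pos [628.1 -98.6  29.8] rpy [-3.1413e+00  2.8000e-03  1.8470e-01] F [-5.3 -3.8  1.3] w 41.8 g 25.0
t27.62 pos [628.1 -98.6  29.8] rpy [-3.1413e+00  2.8000e-03  1.8480e-01] F [-4.6 -3.7  0.2] w 41.4 g 25.0
4.13256378600823
```

View pics/press3.png

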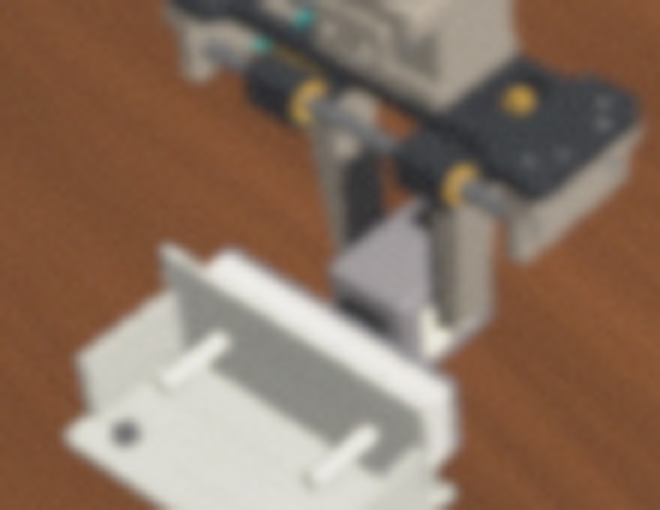

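The crop shows the small's snout at (365,310) on the pushed-back bar, in the same state as before. Holding, backing off and turning.

Request:
{"method": "carry_out", "body": {
  "moves": "0 0 0 0 0 0 0;0 0 0 0 0 0 0;0 0 0 0 0 0 0;0 0 0 0 0 0 0;0 0 0 0 0 0 0;0 0 0 0 0 0 0;0 0 0 0 0 0 0;0 0 0 0 0 0 0;0 0 0 0 0 0 0;0 0 0 0 0 0 0;0 0 0 0 0 0 0;0 0 0 0 0 0 0"
}}

```text
clock: 28.62
eef_pos: [628.1, -98.6, 29.8]
ee_rot: [-3.141, 0.003, 0.185]
wrist_force: [-5.1, -4.2, 1.2]
width: 41.6
grip_force: 25.0
```

Request:
{"method": "carry_out", "body": {
  "moves": "0 0 0 -1 0 0 0;0 0 0 -2 0 0 0;0 0 0 -4 0 -1 0;0 0 0 -7 0 -2 0;0 0 0 -10 0 -3 0;0 0 0 -12 0 -3 0;0 0 0 -12 0 -3 0;0 0 0 -12 0 -3 0"
}}

```text
clock: 29.28
eef_pos: [511.2, -120.3, 60.7]
ee_rot: [3.141, -0.001, 0.184]
wrist_force: [0.6, 0.4, -0.1]
width: 42.0
grip_force: 25.0
```

Request:
{"method": "carry_out", "body": {
  "moves": "0 0 -1.4 0 0 0 0;0 0 -1.4 0 0 0 0;0 0 -1.4 0 0 0 0;0 0 -1.4 0 0 0 0;0 0 -1.4 0 0 0 0;0 0 -1.4 0 0 0 0;0 0 -1.4 0 0 0 0;0 0 -1.4 0 0 0 0;0 0 -1.4 0 0 0 0;0 0 -1.4 0 0 0 0;0 0 -1.4 0 0 0 0;0 0 -1.4 0 0 0 0"
}}

```text
clock: 30.28
eef_pos: [513.1, -120.0, 60.1]
ee_rot: [3.14, 0.0, 1.591]
wrist_force: [-0.5, -1.6, -1.4]
width: 41.6
grip_force: 25.0
```

Request:
{"method": "carry_out", "body": {
  "moves": "0 0 -1.4 0 0 0 0;0 0 -1.4 0 0 0 0;0 0 -1.4 0 0 0 0;0 0 -1.4 0 0 0 0;0 0 -1.4 0 0 0 0;0 0 -1.4 0 0 0 0;0 0 -1.4 0 0 0 0;0 0 -1.4 0 0 0 0;0 0 -1.4 0 0 0 0;0 0 -1.4 0 0 0 0;0 0 -1.4 0 0 0 0;0 0 -1.4 0 0 0 0"
}}

```text
clock: 31.28
eef_pos: [512.7, -120.1, 60.1]
ee_rot: [3.141, 0.001, 2.988]
wrist_force: [-0.4, 0.4, -1.4]
width: 42.2
grip_force: 25.0
```

Request:
{"method": "carry_out", "body": {
  "moves": "0 0 -0.3416 0 0 0 0;0 0 -0.3416 0 0 0 0;0 0 -0.3416 0 0 0 0;0 0 -0.3416 0 0 0 0;0 0 -0.3416 0 0 0 0"
}}

```text
clock: 31.7
eef_pos: [512.4, -120.1, 60.1]
ee_rot: [-3.141, 0.001, -2.963]
wrist_force: [0.4, -0.6, -0.2]
width: 41.9
grip_force: 25.0
```

Request:
{"method": "carry_out", "body": {
  "moves": "0 0 0 -3 0 1.5 0;0 0 0 -6 0 3 0;0 0 0 -8.5 0 3 0;0 0 0 -10.5 0 3 0;0 0 0 -11.2 0 3 0;0 0 0 -11.6 0 3 0;0 0 0 -12 0 3 0;0 0 0 -12.4 0 3 0;0 0 0 -12.8 0 3 0;0 0 0 -13.1 0 3 0;0 0 0 -13.1 0 3 0;0 0 0 -13.1 0 3 0"
}}

```text
clock: 32.7
eef_pos: [639.1, -96.3, 29.7]
ee_rot: [3.141, -0.003, -2.957]
wrist_force: [-6.1, -1.9, -0.4]
width: 41.9
grip_force: 25.0
```

Run:
```python
from h import *
for i in range(3):
    im2,K2,V2,_=grab("scene"); st()
u,v=218,211;B=cv2.resize(im2[v-43:v+42,u-70:u+40],None,fx=6,fy=6,interpolation=cv2.INTER_CUBIC)
cv2.imwrite("pics/press4.png",B)
```

```text
t32.75 pos [639.  -96.2  29.7] rpy [ 3.1410e+00 -2.7000e-03 -2.9574e+00] F [-5.6 -1.8 -0.5] w 41.9 g 25.0
t32.80 pos [639.  -96.3  29.7] rpy [ 3.1410e+00 -2.7000e-03 -2.9575e+00] F [-5.2 -1.3 -1. ] w 41.7 g 25.0
t32.85 pos [638.9 -96.3  29.7] rpy [ 3.1410e+00 -2.8000e-03 -2.9575e+00] F [-5.9 -2.  -1.9] w 42.4 g 25.0
```

View pics/press4.png

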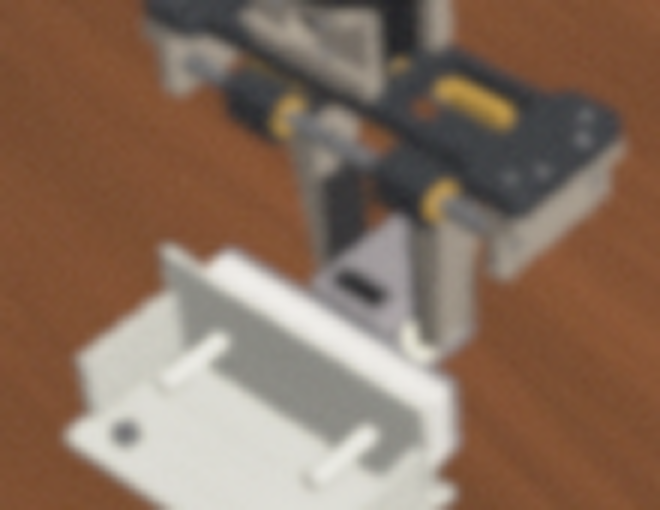

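The crop shows the small's contact end (tab at (360,288)) flush on the pushed bar. Holding, then carrying it to the far lane.

Request:
{"method": "carry_out", "body": {
  "moves": "0 0 0 0 0 0 0;0 0 0 0 0 0 0;0 0 0 0 0 0 0;0 0 0 0 0 0 0;0 0 0 0 0 0 0;0 0 0 0 0 0 0;0 0 0 0 0 0 0;0 0 0 0 0 0 0;0 0 0 0 0 0 0;0 0 0 0 0 0 0;0 0 0 0 0 0 0;0 0 0 0 0 0 0"
}}

```text
clock: 33.85
eef_pos: [638.9, -96.3, 29.7]
ee_rot: [3.141, -0.003, -2.958]
wrist_force: [-5.4, -2.2, -1.2]
width: 41.8
grip_force: 25.0
```

Request:
{"method": "carry_out", "body": {
  "moves": "0 0 0 1 0 0 0;0 0 0 2 0 0 0;0 0 0 4 0 -1 0;0 0 0 7 0 -3 0;0 0 0 10 0 -5 0;0 0 0 12 0 -7 0;0 0 0 12 0 -7 0;0 0 0 12 0 -7 0"
}}

```text
clock: 34.52
eef_pos: [523.2, -118.6, 101.8]
ee_rot: [-3.14, 0.004, -2.958]
wrist_force: [0.2, 0.0, -1.3]
width: 42.0
grip_force: 25.0
```

Run:
```python
from h import *
st()
im,K,V,f=grab("top")
c=(522.7,-118.3,100,3.3236); d=(510,40,120,3.3236-1.4)
rel(c,d); rel(d,(551.4,192,120,1.503))
```

```text
t34.52 pos [ 523.2 -118.6  101.8] rpy [-3.1401  0.0043 -2.9583] F [ 0.2  0.  -1.3] w 42.0 g 25.0
az 1.4000  t -1.62 15.80 -2.00
az 0.4206  t 12.83 9.14 0.00
```

Request:
{"method": "carry_out", "body": {
  "moves": "0 0 1.4 -1.62 15.8 -2 0;0 0 1.4 -1.62 15.8 -2 0;0 0 1.4 -1.62 15.8 -2 0;0 0 1.4 -1.62 15.8 -2 0;0 0 1.4 -1.62 15.8 -2 0;0 0 1.4 -1.62 15.8 -2 0;0 0 1.4 -1.62 15.8 -2 0;0 0 1.4 -1.62 15.8 -2 0;0 0 1.4 -1.62 15.8 -2 0;0 0 1.4 -1.62 15.8 -2 0;0 0 1.4 -1.62 15.8 -2 0;0 0 1.4 -1.62 15.8 -2 0"
}}

```text
clock: 35.57
eef_pos: [510.4, 40.7, 119.2]
ee_rot: [3.141, -0.0, 1.92]
wrist_force: [0.2, -0.7, -1.2]
width: 41.6
grip_force: 25.0
```

Request:
{"method": "carry_out", "body": {
  "moves": "0 0 0.4206 12.83 9.14 0 0;0 0 0.4206 12.83 9.14 0 0;0 0 0.4206 12.83 9.14 0 0;0 0 0.4206 12.83 9.14 0 0;0 0 0.4206 12.83 9.14 0 0;0 0 0.4206 12.83 9.14 0 0;0 0 0.4206 12.83 9.14 0 0;0 0 0.4206 12.83 9.14 0 0"
}}

```text
clock: 36.23
eef_pos: [550.3, 191.6, 119.3]
ee_rot: [-3.141, 0.001, 1.506]
wrist_force: [-0.0, -0.5, -1.3]
width: 41.9
grip_force: 25.0
```

Request:
{"method": "carry_out", "body": {
  "moves": "0 0 0 0 0 3 0;0 0 0 0 0 6 0;0 0 0 0 0 7 0;0 0 0 0 0 8 0;0 0 0 0 0 8.6 0;0 0 0 0 0 8.9 0;0 0 0 0 0 9.1 0;0 0 0 0 0 9.1 0;0 0 0 0 0 9.1 0"
}}

```text
clock: 36.98
eef_pos: [551.2, 192.4, 29.9]
ee_rot: [3.14, -0.0, 1.506]
wrist_force: [0.1, 0.4, -0.1]
width: 41.6
grip_force: 25.0
```

Request:
{"method": "carry_out", "body": {
  "moves": "0 0 0 0 0 0.1 0;0 0 0 0 0 0.1 0.58;0 0 0 0 0 0.1 0.58;0 0 0 0 0 0.1 0.58;0 0 0 0 0 0 0.58;0 0 0 0 0 -3 0.58;0 0 0 0 0 -7 0.58;0 0 0 0 0 -11 0.58;0 0 0 0 0 -13 0.58;0 0 0 0 0 -13 0.58"
}}

```text
clock: 37.82
eef_pos: [553.6, 193.3, 164.5]
ee_rot: [3.134, -0.003, 1.506]
wrist_force: [1.6, 0.7, -0.1]
width: 53.0
grip_force: 0.0
```

Run:
```python
from h import *
st()
rel((551.4,192,159,1.503),(460,10,159,1.503))
```

```text
t37.82 pos [553.6 193.3 164.5] rpy [ 3.1338 -0.0033  1.5058] F [ 1.6  0.7 -0.1] w 53.0 g 0.0
az -0.0000  t -18.78 -7.89 0.00
```

Request:
{"method": "carry_out", "body": {
  "moves": "0 0 0 -18.78 -7.89 0 0.7;0 0 0 -18.78 -7.89 0 0.7;0 0 0 -18.78 -7.89 0 0.7;0 0 0 -18.78 -7.89 0 0.7;0 0 0 -18.78 -7.89 0 0.7;0 0 0 -18.78 -7.89 0 0.7;0 0 0 -18.78 -7.89 0 0.7"
}}

```text
clock: 38.4
eef_pos: [458.6, 8.7, 158.6]
ee_rot: [-3.141, -0.0, 1.503]
wrist_force: [1.0, -0.7, 0.0]
width: 64.1
grip_force: 0.0
```

Run:
```python
from h import *
st()
im,K,V,f=grab("top")
A=cv2.resize(im[135:240,80:212],None,fx=5.5,fy=5.5,interpolation=cv2.INTER_CUBIC)
cv2.imwrite("pics/after2.png",A)
rel((460,10,159,1.503),(470.8,108.3,159,1.503))
```

```text
t38.40 pos [458.6   8.7 158.6] rpy [-3.1408 -0.      1.5025] F [ 1.  -0.7  0. ] w 64.1 g 0.0
az -0.0000  t 9.88 0.41 0.00
```

View pics/after2.png

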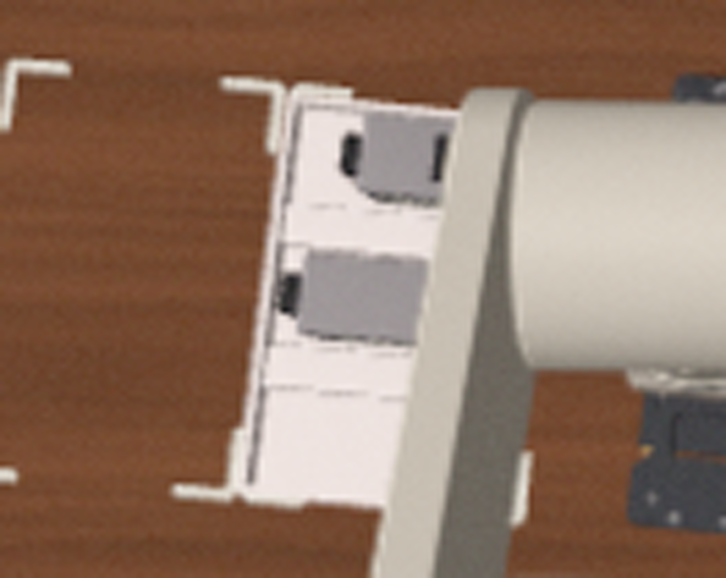

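The crop shows both cartridges upright, the small in the far lane at (400,155) and the large in the middle lane at (360,295), with the tray still in its marks. That was picture 15, one over the limit of 14, so I view no more and check by numbers only. Gripping the fin and sliding home.

Request:
{"method": "carry_out", "body": {
  "moves": "0 0 0 4 0.1 0 0.7;0 0 0 8 0.3 0 0.7;0 0 0 9.88 0.41 0 0.7;0 0 0 9.88 0.41 0 0.7;0 0 0 9.88 0.41 4 0.7;0 0 0 9.88 0.41 8 0.7;0 0 0 9.88 0.41 11 0.7;0 0 0 9.88 0.41 13 0.7;0 0 0 9.88 0.41 14.5 0.7;0 0 0 9.88 0.41 14.5 0.7;0 0 0 9.88 0.41 14.5 0;0 0 0 9.88 0.41 14.5 0",
  "force": 20
}}

```text
clock: 39.45
eef_pos: [470.8, 108.6, 14.6]
ee_rot: [3.141, -0.0, 1.506]
wrist_force: [0.3, 0.8, -0.3]
width: 53.1
grip_force: 0.0
```

Request:
{"method": "carry_out", "body": {
  "moves": "0 0 0 0 0 0 0;0 0 0 0 0 0 0;0 0 0 0 0 0 0;0 0 0 0 0 0 0;0 0 0 0 0 0 0;0 0 0 0 0 0 0;0 0 0 0 0 0 0;0 0 0 0 0 0 0;0 0 0 0 0 0 0;0 0 0 0 0 0 0"
}}

```text
clock: 40.28
eef_pos: [470.4, 108.3, 14.3]
ee_rot: [3.141, -0.0, 1.506]
wrist_force: [-0.9, -0.1, 6.0]
width: 13.8
grip_force: 20.0
```

Request:
{"method": "carry_out", "body": {
  "moves": "0 0 0 0.8 0 0 0;0 0 0 1.8 0 0 0;0 0 0 3 0 0 0;0 0 0 4.5 0 0 0;0 0 0 6 0 0 0;0 0 0 7.5 0 0 0;0 0 0 9 0 0 0;0 0 0 10.5 0 0 0;0 0 0 12 0 0 0;0 0 0 13.3 0 0 0;0 0 0 14.3 0 0 0;0 0 0 15 0 0 0"
}}

```text
clock: 41.28
eef_pos: [479.7, 257.5, 14.4]
ee_rot: [-3.141, 0.002, 1.507]
wrist_force: [1.3, -11.6, 12.4]
width: 13.9
grip_force: 20.0
```

Request:
{"method": "carry_out", "body": {
  "moves": "0 0 0 0 0 0 0;0 0 0 0 0 0 0;0 0 0 0 0 0 0.5;0 0 0 0 0 0 0.5;0 0 0 0 0 0 0.5;0 0 0 0 0 0 0.5;0 0 0 0 0 0 0.5;0 0 0 0 0 -3 0.5;0 0 0 0 0 -7 0.5;0 0 0 0 0 -11 0.5;0 0 0 0 0 -14 0.5;0 0 0 0 0 -14 0.5"
}}

```text
clock: 42.28
eef_pos: [483.2, 259.7, 160.3]
ee_rot: [3.134, -0.005, 1.506]
wrist_force: [0.9, 0.5, 1.2]
width: 46.0
grip_force: 0.0
```

Request:
{"method": "carry_out", "body": {
  "moves": "0 0 0 -4 0 0 0.6;0 0 0 -8 0 0 0.6;0 0 0 -12 0 0 0.6;0 0 0 -16 0 0 0.6;0 0 0 -20 0 0 0.6;0 0 0 -24 0 0 0.6;0 0 0 -25 0 0 0.6;0 0 0 -25 0 0 0.6"
}}

```text
clock: 42.95
eef_pos: [463.1, 6.2, 153.6]
ee_rot: [-3.141, 0.0, 1.502]
wrist_force: [0.1, -0.3, -0.4]
width: 55.0
grip_force: 0.0
```

Run:
```python
from h import *
st()
im,K,V,f=grab("top"); a=np.load("top0.npy")
np.save("top9.npy",im)
def white(I):
    h=cv2.cvtColor(I,cv2.COLOR_BGR2HSV); m=((h[...,1]<75)&(h[...,2]>150)).astype(np.uint8); m[:135]=0;m[245:]=0;m[:,:62]=0;m[:,150:]=0; return m
for I in(a,im):
    n,L,S,C=cv2.connectedComponentsWithStats(white(I)); 
    print([(S[i].tolist(),C[i].round(1).tolist()) for i in range(1,n) if S[i,4]>15])
    h=cv2.cvtColor(I,cv2.COLOR_BGR2GRAY).astype(int)
    # rim left edge & near-wall edge by rows
    for v in(160,175,200,210): print(v,h[v,66:86].tolist(),h[v,112:130].tolist())
h=cv2.cvtColor(im,cv2.COLOR_BGR2HSV)
g=((h[...,1]<40)&(h[...,2]>100)&(h[...,2]<190)).astype(np.uint8)[135:240,70:140]
n,L,S,C=cv2.connectedComponentsWithStats(g); print([(S[i].tolist(),(C[i]+[70,135]).round(1).tolist()) for i in range(1,n) if S[i,4]>60])
```

```text
t42.95 pos [463.1   6.2 153.6] rpy [-3.1408e+00  4.0000e-04  1.5020e+00] F [ 0.1 -0.3 -0.4] w 55.0 g 0.0
[([69, 146, 75, 81, 3837], [100.1, 185.1])]
160 [88, 84, 85, 88, 86, 88, 84, 85, 84, 88, 86, 135, 206, 196, 110, 159, 226, 230, 228, 230] [229, 229, 228, 228, 228, 228, 228, 228, 227, 227, 229, 227, 224, 195, 110, 103, 144, 213]
175 [81, 80, 83, 82, 82, 85, 81, 85, 85, 156, 221, 152, 119, 176, 231, 231, 230, 230, 227, 225] [230, 229, 230, 230, 228, 228, 229, 228, 229, 229, 221, 175, 111, 102, 84, 82, 85, 80]
200 [79, 79, 83, 83, 79, 135, 206, 198, 113, 145, 208, 226, 226, 226, 226, 225, 228, 228, 231, 226] [229, 229, 230, 230, 229, 229, 229, 217, 120, 109, 88, 79, 81, 81, 74, 81, 80, 81]
210 [78, 79, 76, 94, 169, 221, 141, 122, 180, 231, 231, 231, 232, 232, 232, 232, 231, 233, 232, 232] [230, 230, 230, 230, 230, 226, 196, 109, 106, 78, 83, 80, 83, 84, 80, 84, 85, 85]
[([69, 146, 75, 81, 3476], [99.1, 187.0]), ([147, 234, 3, 11, 18], [148.6, 240.1])]
160 [90, 86, 85, 88, 89, 86, 88, 90, 90, 90, 89, 151, 219, 179, 118, 175, 231, 231, 231, 230] [152, 149, 141, 68, 45, 45, 79, 139, 107, 65, 80, 147, 219, 152, 111, 103, 147, 214]
175 [87, 80, 81, 84, 83, 82, 85, 85, 84, 153, 218, 172, 136, 172, 193, 195, 191, 198, 203, 199] [228, 230, 230, 229, 229, 229, 228, 228, 230, 228, 221, 177, 110, 102, 83, 83, 82, 81]
200 [79, 79, 82, 78, 81, 96, 172, 220, 139, 181, 213, 229, 232, 229, 233, 235, 235, 237, 236, 232] [230, 230, 230, 230, 229, 230, 229, 223, 172, 111, 99, 78, 78, 79, 82, 80, 80, 81]
210 [81, 75, 78, 80, 133, 202, 199, 111, 148, 216, 232, 232, 232, 232, 233, 233, 232, 232, 232, 232] [230, 230, 230, 231, 231, 230, 220, 143, 112, 96, 81, 84, 81, 85, 82, 83, 82, 85]
[([7, 14, 43, 46, 616], [95.1, 182.4]), ([29, 19, 25, 17, 283], [110.3, 161.7]), ([2, 47, 6, 37, 72], [74.4, 201.9]), ([48, 52, 21, 38, 86], [124.4, 200.8])]
```

Run:
```python
from h import *
print(r.sign_off())
```

```text
the job is handed in; nothing more can be done
None
```

The job is handed in at about 43 s with no verdict returned: large and small (there was no medium) were each pressed at both ends, stood upright in the tray on the loading outline, and the tray slid back to within about 1.5 mm and 0.7° of its home start; I viewed 15 pictures, one over the limit of 14.

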